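# Knock a stuck casting out of its mould and lay it in the trimming channel

### The job

The plaster block is stuck flush in its mould: lift the knockout rod under the mould by its handle as far as it goes, pushing the block up between the lugs; the hole for the rod is hidden beneath, a little off the middle, so slide the handle sideways and feel for it. Take the raised block across its narrow way, set it down flat on the open bench and let go, then take it by its two ends and lay it flat and centred between the walls of the wooden trimming channel. Do not drop the block, and leave the glue bottle, the pin tin and the tape roll where they stand.

Things in the scene. Friction and masses are not known exactly. Their poses are not given: they have to be found in the camera images.
- mould: aluminium mould on a fixed stand, 176 mm along its y, 96 mm (x), 148 mm high with lugs; origin at the centre of the foot, on the bench, z up. The handle sticks out on the -x side. Beneath (underside 80 mm up) is a hidden knockout bore, 34 mm wide along y; its centre lies at x = 0 and at y anywhere from -9 to +9 mm.
- mould_top (a point): centre of the mould's flat top (80 mm along x, 160 mm along y), 122 mm over the bench. The block sits in the middle, length along y, its top 1 mm lower. Two lugs (40 mm along x) rise 26 mm above the top at y = +-33 to +-45 mm and bar its ends; beside its long sides the top is free. Sprung pads at its ends hold it by friction (5 to 14 N), also when it stands proud.
- handle (a point): middle of the handle's grip: upright steel tab, 16 mm thick (mould's y), 34 mm (x), top 20 mm above this point, 60 mm over the bench with the rod down. 107 mm from the rod's axis to the mould's -x, at the rod's y; axes as the mould's. Handle and rod slide on guides along the mould's y (friction about 1 N) and straight up (about 8 N, plus the block's hold), and stay where they are left.
- rod_tip (a point): centre of the flat top of the vertical knockout rod, 26 mm in diameter. Down, it is 8 mm below the mould's underside; out of line with the bore it stops hard there after 8 mm of lift; in line it meets the block after 21 mm and has raised it 20 mm at the upper stop (41 mm).
- block_center (a point): centre of the loose plaster block, 42 mm (its x) by 62 mm (its y) by 28 mm high (z), about 150 g, edges slightly rounded
- channel: fixed wooden trimming channel: floor 6 mm thick, 76 mm along its x, between two walls along x, 90 mm long, 8 mm thick, 48 mm high, 50 mm apart inside, open at both ends; origin on the bench under its centre, z up. The block lies in it with its length along the channel's x; there is no room for fingers at its long sides.
- lifter (a joint): height of the knockout rod: 0 down, 0.041 m at the upper stop
- carriage (a joint): sideways place of the rod along the mould's y in m, 0 at the middle, -0.022 to 0.022
- glue: white glue bottle with an orange cap, 33 x 52 x 123 mm, standing; origin under its centre; bystander
- tin: round pin tin, 62 mm across, 22 mm high; origin under its centre; bystander
- tape: roll of masking tape lying flat, 114 mm across, 24 mm high; origin under its centre; bystander
- stack_corner (a point): near lower corner of a fixed stack of large grey boxes, 303 mm high, at the height of its top; the stack widens away from the robot, one face running from this corner towards +x and +y, the other towards +x and -y. It stands between the mould and the channel: carry things past on the robot's side of it.

How it is judged:
On the way, in this order (a step that is already met when the one before it is completed fails the run):
1. the block is pushed up by the knockout rod, at least 14 mm, and stands between the lugs (z of block_center in the frame of mould above 0.121 m and horizontal distance between block_center and mould below 0.012 m and value of joint lifter above 0.033 m and contact force between the fingers and block below 0.1 N), for 0.2 s.
2. the block lies flat on the open bench, let go (height (world z) of block_center below 0.018 m and angle between block_center's own z axis and vertical below 0.1 rad and horizontal distance between block_center and channel above 0.07 m and contact force between the fingers and block below 0.1 N and linear speed of block below 0.03 m/s), for 0.2 s.
At the end, for the whole second after the job is handed in: the block lies flat on the channel's floor between its walls, within 14 mm of the channel's middle along its length, released and at rest (x of block_center in the frame of channel between -0.014 and 0.014 m and y of block_center in the frame of channel between -0.006 and 0.006 m and z of block_center in the frame of channel below 0.023 m and angle between block_center's own z axis and vertical below 0.08 rad and linear speed of block below 0.02 m/s and contact force between the fingers and block below 0.1 N); the robot touches nothing.
It fails at once if the block is dropped (falls freely, faster than 0.7 m/s: some 25 mm) (linear speed of block above 0.7 m/s and contact force between the fingers and block below 0.1 N).
It fails at once if the glue bottle, the tin or the tape roll is moved by more than 25 mm (distance of any of glue, tin, tape from where it was at the start of the episode above 0.025 m).
It also fails if it takes over 72 s, if anything falls off the work surface, if the arm or the gripper's body presses on something with over 40 N, if the wrist force passes 120 N, or if a joint passes its speed limit or range.

### The arm

A 6-joint arm with a two-finger parallel gripper is mounted at the origin on the work surface; the furniture and walls round the work are solid. World frame = base frame: x ahead of the robot, y to its left, z up, the work surface at z = 0. Lengths are in m, angles in rad, forces in N, time in s.
With the tool pointing down it reaches from about 0.35 to 0.875 m from the base axis. Payload 4.2 kg.
Tool frame: the origin (TCP) lies on the centre line of the jaws, within the pads' length; the fingertips stand 14 mm ahead of it and the grasp point (between the pads) lies 5 mm behind it (r.tip_extent is the distance from the TCP to the fingertips, in m); z points along the fingers, y is the line along which they close (so a half turn about z gives the same grasp; the last joint's range is limited). The gripper opens to 87 mm and grips with 3 to 60 N. Pads are 19 mm wide; open, the fingers measure 117 mm over their backs; the gripper's body (75 mm by 190 mm) begins 51 mm behind the grasp point.
Start: joints at [-0.947, 0.385, 0.008, 0, -1.194, -0.259], TCP at [0.223, -0.584, 0.237] pointing down, gripper open.
Joint ranges: [-3.14, 3.14], [-1.21, 2.06], [-1.07, 1.41], [-3.16, 2.05], [-2.99, -0.16], [-3.1, 3.1]. Speed limits (rad/s): [2.79, 2.79, 3.14, 3.14, 3.14, 3.14].

### API

Orientations are given as [roll, pitch, yaw] about the fixed x, y, z axes, in that order (R = Rz(yaw) Ry(pitch) Rx(roll)).
In Python, from cell import r gives the robot as it stands. The module is installed in compiled form; this text tells all that it offers.
- The arm moves only by the tool drive_tool, never from a script. Its argument "series" is text: rows parted by semicolons, each of 7 numbers parted by spaces: the shift along the tool's x, y, z in mm, then the turn, a rotation vector about the tool's x, y, z in rad, then the opening, from 0 (shut) to 1 (fully open). A call has 1 to 10 rows; each row shifts and turns the commanded pose from where the row before left it, along the tool's axes as they then stand; what a row does not reach is not made up. A row lasts 1/8 s, in which the tool goes at most 62.5 mm and 10.7 degrees, less where a joint would pass 70% of its speed; a pose out of reach is approached as far as the arm can. A call with a gripper value outside its range is refused whole. The fingers move at their own pace and stop on an object; the grip force is fixed at half the most. Time passes only in rows, so rows that do not move let the fingers close. It gives the time, the measured TCP pose, the force, the opening and the grip force at its end, in the units of the state.
- r.state(): the state, without advancing time (a new reading comes with each control period).
- r.snapshot(name): name is "scene" or "top" or "wrist"; returns a dict with "img" (420x560x3 uint8, red, green, blue), "range_z" (420x560 float32, m along the optical axis (not along the pixel's ray), 0 where there is no reading), "K" (3x3 intrinsics, pixels), "dist_coeffs" ([k1, k2, p1, p2, k3] as OpenCV has them; the pictures are not rectified), "position" and "attitude" of the camera in the world. Camera axes: x right, y down, z forward; pixel columns grow to the right and rows downward; lengths in m; the calibration is good to about 2 mm. A picture is of the moment at which its call begins.
- r.finish_job(): hands the job in; it is judged then, once.
The state is a dict: "time": time; "q": joint angles; "joint_vel": joint speeds; "effort": joint torques, N m; "ee_pos": TCP position; "eef_rot": TCP orientation; "ft_force": force on the tool from outside, world axes, zero at the start; "wrist_torque": the same for the moment, N m; "opening": opening from 0.0 (shut) to 1.0 (fully open); "gripper_force": force on a finger pad.
Only numpy, scipy, OpenCV 4.12 (cv2) and the standard library are available. Lean on these libraries where they do the work, as an engineer would, in place of code of your own. Each camera call takes 0.05 s, during which the arm holds its last target. There are 200 camera calls.

## Working session

There is one attempt and no reset: what is moved stays moved. The work goes in short steps, Python scripts to look and compute and a tool call to move; the robot and the scene stay as the last step left them, time stands still between calls to the robot, and variables do not carry over. Pictures are saved under pics/ and viewed, at most 10 in all, crops included, and the job is handed in when it is done.

Besides the shell and the picture viewer there is one more tool, called after "Call:" by a JSON object that holds its "name" and its "arguments". drive_tool: Moves the arm, as the interface text tells. Its arguments: {"type":"object","properties":{"series":{"type":"string"}},"required":["series"]}

```bash
mkdir -p pics; cat > h.py <<'E'
import numpy as np, cv2
from cell import r
from scipy.spatial.transform import Rotation as R
def rot(a):
    a=np.array(a,float)
    if a.shape==(3,3): return a
    return R.from_euler('xyz',a).as_matrix() if a.size==3 else R.from_quat(a).as_matrix()
def cloud(s):
    h,w=s['range_z'].shape
    u,v=np.meshgrid(np.arange(w),np.arange(h))
    p=cv2.undistortPoints(np.stack([u,v],-1).reshape(-1,1,2).astype(np.float64),np.array(s['K']),np.array(s['dist_coeffs'])).reshape(h,w,2)
    z=s['range_z'][...,None]
    P=np.concatenate([p*z,z],-1)@rot(s['attitude']).T+np.array(s['position'])
    P[s['range_z']<=0]=np.nan
    return P
def snap(n,f):
    s=r.snapshot(n); cv2.imwrite(f'pics/{f}.png',s['img'][...,::-1]); np.savez(f'pics/{f}.npz',P=cloud(s),img=s['img']); return s
E
python3 - <<'E'
from h import *
for n in('scene','top'):
    s=snap(n,n+'0'); print(n,s['position'],s['attitude'])
print(r.state())
E
```

```text
scene [0.08439453 0.7568649  1.52846014] [-2.62022485e+00 -3.27693969e-04 -2.44885595e+00]
top [0.41351264 0.18426993 1.29065976] [-3.00475042 -0.03191564 -1.56611699]
{'time': 0.1, 'q': array([-9.47383302e-01,  3.85460297e-01,  6.76046511e-03, -4.09716221e-04,
       -1.19400383e+00, -2.58573844e-01]), 'joint_vel': array([-0.00031469, -0.00057902,  0.00298687, -0.001115  , -0.00047565,
       -0.00041692]), 'effort': array([-5.17646640e-04, -3.91689777e+01,  1.87934250e+01,  4.23180163e+00,
        1.35110045e-02, -7.02632337e-05]), 'ee_pos': array([ 0.22281143, -0.5833873 ,  0.23558361]), 'eef_rot': array([ 3.13965135e+00, -1.19687190e-04, -2.77690447e+00]), 'ft_force': array([ 0.6526841 , -0.35840227, -0.37338997]), 'wrist_torque': array([ 0.0125652 , -0.00714511, -0.02299463]), 'gripper_force': 0.0, 'opening': 1.0014788878902494}
```

View pics/top0.png

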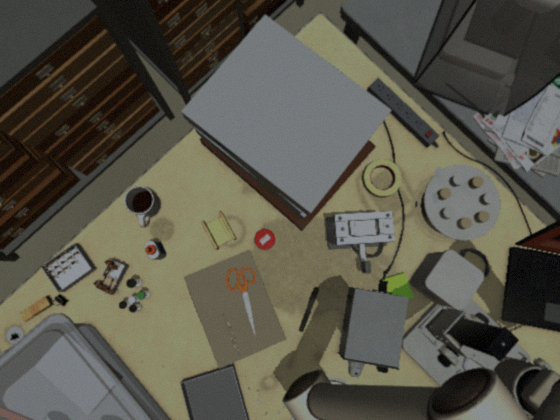

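View pics/scene0.png

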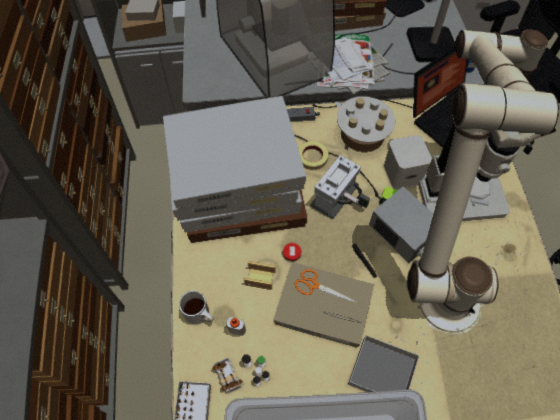

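The top view shows the mould at (362,230), handle (366,258), channel (218,230), tin (264,239), tape (381,178), glue (152,250), and stack corner ~(302,225). A grey box at (375,325) stands on the robot's side of the mould. Next I'll measure them.

```bash
cat > m.py <<'E'
from h import *
d=np.load('pics/top0.npz');P=d['P'];e=np.load('pics/scene0.npz');Q=e['P']
def reg(P,x0,x1,y0,y1,z0,z1):
    p=P.reshape(-1,3); p=p[~np.isnan(p[:,0])]
    return p[(p[:,0]>x0)&(p[:,0]<x1)&(p[:,1]>y0)&(p[:,1]<y1)&(p[:,2]>z0)&(p[:,2]<z1)]
def rect(p):
    c,s,a=cv2.minAreaRect((p[:,:2]*1000).astype(np.float32)); return np.round(c,1),np.round(s,1),round(a,2),len(p),np.round(np.median(p[:,2])*1000,1)
E
python3 - <<'E'
from m import *
for n,(u,v) in dict(mould=(362,232),handle=(366,258),chan=(218,230),tin=(264,239),tape=(381,165),glue=(152,250),corner=(302,215),box=(375,325),box2=(450,275),bench=(300,270),board=(230,320),boxtop=(350,300),boxbl=(345,360),boxtr=(405,295),g=(395,285),pen=(310,308)).items(): print(n,np.round(P[v,u]*1000))
for nm,C in(('top',P),('scene',Q)):
    m=P[232,362]; 
    for z0,z1 in((.112,.132),(.140,.156),(.05,.068)):
        p=reg(C,m[0]-.2,m[0]+.1,m[1]-.12,m[1]+.12,z0,z1)
        print(nm,z0,rect(p) if len(p)>5 else len(p))
    c=P[230,218]
    p=reg(C,c[0]-.08,c[0]+.08,c[1]-.08,c[1]+.08,.036,.06); print('chan',rect(p))
    c=P[325,375]
    p=reg(C,c[0]-.15,c[0]+.15,c[1]-.15,c[1]+.15,c[2]-.01,c[2]+.01); print('box',rect(p), cv2.boxPoints(cv2.minAreaRect((p[:,:2]*1000).astype(np.float32))).round())
    p=reg(C,.4,1.2,-.4,.6,.28,.33); print('stack',rect(p), cv2.boxPoints(cv2.minAreaRect((p[:,:2]*1000).astype(np.float32))).round())
# crop of mould enlarged
i=cv2.resize(d['img'][195:285,310:420],None,fx=5,fy=5,interpolation=cv2.INTER_CUBIC)
j=cv2.resize(e['img'][145:225,300:390],None,fx=5,fy=5,interpolation=cv2.INTER_CUBIC)[:450]
w=np.zeros((450,780,3),np.uint8);w[:,:550]=i[:450,:550]
w[:400,550:]=j[:400,100:330]
cv2.imwrite('pics/crop.png',w[...,::-1])
E
```

```text
mould [517. -77. 126.]
handle [ 450. -117.   -6.]
chan [530. 327.   5.]
tin [503. 190.  18.]
tape [ 728. -160.   30.]
glue [466. 495.  98.]
corner [559.  89. 148.]
box [ 268. -111.  106.]
box2 [ 402. -308.  138.]
bench [413.  83.   2.]
board [275. 282.  59.]
boxtop [333. -48.  89.]
boxbl [156. -48.  -2.]
boxtr [ 342. -225.   12.]
g [ 371. -198.    8.]
pen [304.  54.   6.]
top 0.112 (array([443.3, -89.1]), array([258. , 160.2]), 3.43, 1624, np.float64(121.6))
top 0.14 (array([529.5, -84. ]), array([39.8, 90.3]), 4.09, 146, np.float64(147.5))
top 0.05 (array([449.5, -26.4]), array([328. , 119.8]), 35.17, 96, np.float64(60.8))
chan (array([502., 309.]), array([146. ,  66.3]), 29.46, 215, np.float64(47.5))
box (array([ 294.9, -153.8]), array([222.3, 272.6]), 80.3, 4060, np.float64(107.0)) [[ 142. -240.]
 [ 410. -286.]
 [ 448.  -67.]
 [ 179.  -21.]]
stack (array([905.5,   6. ]), array([443.9, 737.9]), 41.01, 22163, np.float64(302.9)) [[ 496.  139.]
 [ 980. -418.]
 [1315. -127.]
 [ 831.  430.]]
scene 0.112 (array([441.5, -90.3]), array([260.4, 165.8]), 4.93, 957, np.float64(121.9))
scene 0.14 (array([528.1, -83.7]), array([40.9, 93.9]), 3.27, 93, np.float64(146.6))
scene 0.05 (array([485.7, -77.7]), array([299.3, 169.4]), 19.0, 130, np.float64(60.1))
chan (array([502. , 310.4]), array([146.1,  68.5]), 28.17, 217, np.float64(46.2))
box (array([ 285.8, -143.4]), array([190.3, 290. ]), 14.55, 2212, np.float64(107.8)) [[ 157.  -27.]
 [ 230. -308.]
 [ 414. -260.]
 [ 342.   21.]]
stack (array([871.3,  86.5]), array([657. , 972.2]), 0.01, 11917, np.float64(302.6)) [[ 543.  573.]
 [ 543. -400.]
 [1200. -400.]
 [1200.  573.]]
```

View pics/crop.png

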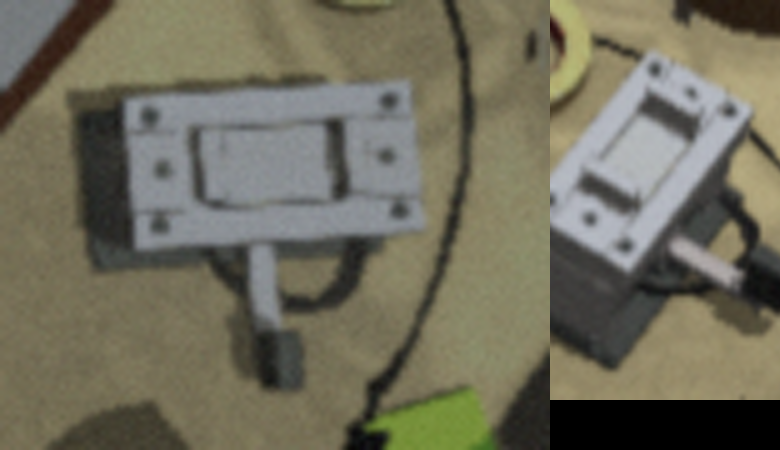

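The crop shows the mould top with its lugs, the block flush between them, and the dark handle tab at about (275,360) in the crop. It sits left of the arm's line, close to the grey box. I'll refine the fits.

```bash
python3 - <<'E'
from m import *
for nm,C in(('top',P),('scene',Q)):
    print(nm,'mould',rect(reg(C,.475,.6,-.2,.03,.114,.130)),'lugs',rect(reg(C,.475,.6,-.2,.03,.138,.156)))
    h=reg(C,.39,.45,-.16,-.02,.045,.075);print('handle',rect(h),h.min(0).round(3),h.max(0).round(3))
    a=reg(C,.44,.48,-.16,-.02,.02,.1); print('stem',np.median(a,0).round(3),len(a))
    p=reg(C,.48,.60,.25,.40,.041,.054); print('chan',rect(p), cv2.boxPoints(cv2.minAreaRect((p[:,:2]*1000).astype(np.float32))).round())
    f=reg(C,.48,.60,.25,.40,.002,.012);
    p=reg(C,.46,.56,.14,.24,.016,.03); print('tin',rect(p))
    p=reg(C,.62,.85,-.28,-.05,.016,.032); print('tape',rect(p))
    p=reg(C,.40,.55,.42,.58,.06,.14); print('glue',rect(p), p.max(0))
    p=reg(C,.12,.37,-.3,0.02,.09,.12); print('box',rect(p),np.percentile(p,[1,99],axis=0).round(3).tolist())
    p=reg(C,.45,.75,-.1,.35,.297,.31); k=p[p[:,0].argsort()[:5]]; print('corner',k.mean(0).round(3))
# handle grids
import cv2
hs=(slice(250,276),slice(354,376))
np.set_printoptions(linewidth=250)
print((P[hs][::2,:,2]*1000).round())
E
```

```text
top mould (array([529.8, -83.8]), array([ 84.6, 160.1]), 4.01, 1595, np.float64(121.7)) lugs (array([529.5, -84. ]), array([39.8, 90.3]), 4.09, 152, np.float64(147.4))
handle (array([426.3, -94.1]), array([13.6, 33.6]), 68.73, 29, np.float64(62.0)) [ 0.409 -0.107  0.045] [ 0.44  -0.09   0.074]
stem [ 0.461 -0.097  0.032] 92
chan (array([526.9, 323.1]), array([88. , 66.1]), 28.77, 167, np.float64(47.3)) [[472. 331.]
 [504. 273.]
 [581. 315.]
 [550. 373.]]
tin (array([503.3, 190. ]), array([59.3, 58.8]), 0.14, 329, np.float64(20.3))
tape (array([ 737., -193.]), array([168.2, 228.6]), 88.43, 738, np.float64(23.9))
glue (array([497.3, 513.7]), array([116.2,  32.4]), 25.49, 266, np.float64(84.0)) [0.54968671 0.54025403 0.12503826]
box (array([ 261.1, -160.7]), array([213. , 280.1]), 1.11, 4283, np.float64(107.0)) [[0.163, -0.289, 0.093], [0.358, -0.031, 0.115]]
corner [0.547 0.084 0.302]
scene mould (array([527.4, -82.8]), array([ 86.4, 165.3]), 3.47, 878, np.float64(122.2)) lugs (array([528.1, -83.6]), array([41.3, 94.2]), 3.53, 102, np.float64(146.1))
handle (array([421.4, -98.9]), arra
[... 1178 characters left out ...]
. 34. 29. 33. 34. 26. -3.  1. -3.  0. -2. -2.  3.  2. -0.  0.]
 [ 2. -0. -1. -1. -1. -6. 27. 44. 54. 64. 76. 82. 77. 78. 78. 78.  4. -7.  1. -1. -2. -3.]
 [-3. -1. -1.  4. -2. -2. 23. 34. 57. 70. 77. 84. 78. 79. 79. 78. -1. -3. -4.  1.  3.  1.]
 [ 0.  2.  4. -1.  4.  2.  3. 36. 47. 61. 69. 78. 80. 78. 76. 81.  0. -2. -4. -4. -0.  3.]
 [-1. -2. -4.  1. -0.  0.  0.  2. 44. 62. 66. 80. 80. 79. 79. 84. 82. -2. -3. -1. -3. -5.]
 [-2. -0.  2.  4. -2.  2.  1.  1. 49. 59. 69. 78. 79. 86. 83. 80. 79. -3.  4.  2. -2. -3.]
 [ 3.  0.  1. -0. -1.  0.  3. -2. 39. 54. 66. 73. 80. 82. 80. 78. 78.  1.  1.  0.  4.  7.]
 [ 0. -1. -2. -0.  3.  2.  3. -3.  3.  0. -2.  1. -0. -1.  1.  8. -0. -2. -1. -2. -1. -4.]]
```

```bash
cat >> h.py <<'E'
def plan(x,y,z,yaw):
    """turn about tool z, then shift in turned tool axes (mm)"""
    s=r.state(); A=rot(s['eef_rot']); T=R.from_euler('xyz',[np.pi,0,yaw]).as_matrix()
    d=T.T@(np.array([x,y,z])-s['ee_pos'])*1000
    print('t',round(s['time'],2),'pos',s['ee_pos'].round(4),'rot',np.round(s['eef_rot'],4),'turn',R.from_matrix(A.T@T).as_rotvec().round(4),'shift',d.round(1),'F',s['ft_force'].round(1),'op',round(s['opening'],3))
E
python3 - <<'E'
from m import *
for C in(P,Q):
    h=reg(C,.39,.45,-.16,-.02,.074,.09);print('handle top',rect(h))
    # height map of max z, 5cm cells
    p=C.reshape(-1,3);p=p[~np.isnan(p[:,0])]
    print('cols y=-.6...+.4; rows x')
    for x in np.arange(.2,.7,.05):
        print(round(x,2),[int(1000*np.nanpercentile(q[:,2],98)) if len(q:=p[(p[:,0]>=x)&(p[:,0]<x+.05)&(p[:,1]>=y)&(p[:,1]<y+.05)])else -1 for y in np.arange(-.6,.45,.05)])
plan(.422,-.095,.2,-3.075)
E
```

```text
handle top (array([424. , -99.4]), array([31.6, 15.8]), 5.28, 66, np.float64(79.7))
cols y=-.6...+.4; rows x
0.2 [6, 33, 257, 362, 187, 375, 621, 665, 710, 734, 735, 705, 4, 14, 57, 59, 61, 64, 60, 30, 4]
0.25 [23, 22, 34, 136, 146, 377, 375, 31, 111, 731, 734, 108, 4, 17, 56, 59, 64, 60, 59, 59, 4]
0.3 [23, 22, 5, 35, 146, 188, 145, 17, 112, 111, 111, 106, 15, 15, 5, 59, 65, 59, 59, 59, 3]
0.35 [26, 24, 5, 3, 147, 147, 148, 146, 49, 108, 110, 4, 14, 4, 4, 58, 67, 68, 59, 59, 58]
0.4 [27, 22, 16, 5, 147, 148, 147, 133, 37, 81, 82, 4, 5, 5, 4, 4, 66, 66, 58, 58, 4]
0.45 [88, 21, 16, 19, 106, 147, 145, 18, 121, 125, 125, 125, 4, 5, 4, 25, 58, 57, 48, 4, 5]
0.5 [208, 6, 108, 136, 141, 137, 111, 13, 127, 151, 146, 149, 8, 296, 42, 24, 22, 50, 48, 50, 5]
0.55 [6, 5, 111, 143, 140, 140, 133, 253, 125, 126, 126, 127, 303, 305, 305, 279, 4, 5, 49, 7, 5]
0.6 [7, 6, 113, 142, 137, 142, 139, 253, 27, 26, 5, 73, 305, 305, 306, 305, 302, 4, 4, 4, 4]
0.65 [6, 5, 112, 141, 141, 140, 111, 253, 28, 28, 73, 305, 306, 306, 306, 306, 305, 304, 4, 5, 5]
handle top (array([ 420.6, -101.2]), array([33.6, 2
[... 485 characters left out ...]
48, 69, 37, 83, 82, 9, 8, 8, 7, 8, 68, 67, 61, 60, 7]
0.45 [100, 24, 8, 5, 111, 147, 144, 18, 121, 127, 126, 127, 10, 9, 7, 26, 58, 59, 48, 6, 6]
0.5 [230, 58, 105, 137, 143, 138, 112, 13, 126, 149, 145, 149, 14, 298, 68, 27, 25, 52, 49, 50, 5]
0.55 [8, 7, 113, 144, 142, 141, 124, 257, 125, 129, 128, 129, 304, 307, 305, 283, 7, 6, 50, 6, 6]
0.6 [12, -1, 114, 144, 138, 141, 138, 253, 31, 29, 9, 7, 309, 308, 308, 305, 302, 7, 7, 6, 7]
0.65 [8, -1, 109, 140, 142, 143, 118, 254, 28, 31, 6, 307, 308, 308, 308, 308, 306, 304, 5, 5, 6]
t 0.1 pos [ 0.2228 -0.5834  0.2356] rot [ 3.1397e+00 -1.0000e-04 -2.7769e+00] turn [ 0.0019 -0.0004  0.2981] shift [-231.2  474.1   35.6] F [ 0.7 -0.4 -0.4] op 1.001
```

```bash
python3 - <<'E'
from m import *
for C in(P,Q):
    for x in np.arange(.36,.5,.02):
        p=reg(C,x,x+.02,-.3,-.13,.1,.3); p=p[p[:,1].argsort()[::-1]]
        print(round(x,2),p[:4].round(3).tolist())
E
```

```text
0.36 [[0.379, -0.237, 0.146], [0.378, -0.238, 0.135], [0.375, -0.239, 0.133], [0.373, -0.239, 0.139]]
0.38 [[0.389, -0.236, 0.142], [0.386, -0.236, 0.134], [0.386, -0.236, 0.141], [0.381, -0.236, 0.139]]
0.4 [[0.402, -0.246, 0.131], [0.402, -0.247, 0.136], [0.402, -0.248, 0.14], [0.405, -0.248, 0.133]]
0.42 [[0.421, -0.26, 0.139], [0.423, -0.26, 0.145], [0.421, -0.26, 0.13], [0.421, -0.261, 0.144]]
0.44 [[0.442, -0.276, 0.135], [0.442, -0.276, 0.142], [0.445, -0.277, 0.139], [0.445, -0.278, 0.13]]
0.46 [[0.46, -0.289, 0.144], [0.461, -0.29, 0.134], [0.46, -0.291, 0.145], [0.463, -0.292, 0.139]]
0.48 [[0.499, -0.131, 0.116], [0.495, -0.132, 0.124], [0.498, -0.132, 0.122], [0.493, -0.132, 0.121]]
0.5 [[0.507, -0.13, 0.12], [0.512, -0.131, 0.126], [0.501, -0.132, 0.124], [0.506, -0.132, 0.124]]
0.36 [[0.375, -0.235, 0.144], [0.371, -0.236, 0.141], [0.373, -0.236, 0.133], [0.379, -0.237, 0.103]]
0.38 [[0.38, -0.236, 0.144], [0.382, -0.237, 0.148], [0.386, -0.238, 0.131], [0.38, -0.238, 0.124]]
0.4 [[0.402, -0.249, 0.134], [0.401, -0.25, 0.11], [0.4, -0.25, 0.14], [0.403, -0.25, 0.137]]
0.42 [[0.424, -0.262, 0.141], [0.422, -0.262, 0.148], [0.421, -0.262, 0.125], [0.421, -0.263, 0.143]]
0.44 [[0.443, -0.277, 0.143], [0.449, -0.278, 0.148], [0.442, -0.279, 0.136], [0.441, -0.28, 0.106]]
0.46 [[0.462, -0.294, 0.144], [0.461, -0.295, 0.114], [0.465, -0.296, 0.133], [0.462, -0.297, 0.117]]
0.48 [[0.498, -0.133, 0.125], [0.49, -0.133, 0.12], [0.495, -0.134, 0.121], [0.491, -0.135, 0.124]]
0.5 [[0.506, -0.131, 0.126], [0.505, -0.131, 0.12], [0.51, -0.132, 0.121], [0.507, -0.133, 0.128]]
```

Call:
{"name": "drive_tool", "arguments": {"series": "0 0 -60 0 0 0.1 1; 0 0 -30 0 0 0.1 1; 0 0 0 0 0 0.098 1"}}

```text
time: 0.48
ee_pos: [0.2234, -0.5848, 0.3298]
eef_rot: [-3.136, 0.003, -3.078]
ft_force: [0.1, 0.4, 0.1]
opening: 1.003
gripper_force: 0.0
```

Call:
{"name": "drive_tool", "arguments": {"series": "-25.5 52 0 0 0 0 1; -25.5 52 0 0 0 0 1; -25.5 52 0 0 0 0 1; -25.5 52 0 0 0 0 1; -25.5 52 0 0 0 0 1; -25.5 52 0 0 0 0 1; -25.5 52 0 0 0 0 1; -25.5 52 0 0 0 0 1; -25.5 52 0 0 0 0 1; 0 0 0 0 0 0 1"}}

```text
time: 1.72
ee_pos: [0.4216, -0.0985, 0.3261]
eef_rot: [3.141, -0.001, -3.069]
ft_force: [0.1, -0.7, -0.6]
opening: 1.002
gripper_force: 0.0
```

```bash
python3 - <<'E'
from m import *
plan(.4225,-.100,.065,-3.075)
s=snap('wrist','w1'); C=cloud(s)
h=reg(C,.39,.455,-.16,-.02,.07,.09);print('handle top',rect(h))
m=reg(C,.475,.6,-.2,.03,.114,.130);print('mould',rect(m),np.percentile(m,[1,99],axis=0).round(3).tolist())
E
```

```text
t 1.73 pos [ 0.4216 -0.0985  0.3261] rot [ 3.1411e+00 -7.0000e-04 -3.0686e+00] turn [ 0.0005 -0.0007  0.0064] shift [ -0.8  -1.5 261.1] F [ 0.1 -0.7 -0.6] op 1.002
handle top (array([ 422.2, -100.2]), array([33.9, 16.6]), 4.1, 359, np.float64(80.7))
mould (array([510.6, -85.1]), array([ 49.2, 159.6]), 4.09, 4687, np.float64(122.7)) [[0.483, -0.163, 0.115], [0.536, -0.007, 0.128]]
```

Call:
{"name": "drive_tool", "arguments": {"series": "-0.6 -1.7 60 0 0 0 1; 0 0 60 0 0 0 1; 0 0 60 0 0 0 1; 0 0 40 0 0 0 1; 0 0 25 0 0 0 1; 0 0 16 0 0 0 1; 0 0 0 0 0 0 1"}}

```text
time: 2.65
ee_pos: [0.4201, -0.1044, 0.0645]
eef_rot: [-3.141, -0.004, -3.077]
ft_force: [-0.0, -0.8, 0.5]
opening: 0.999
gripper_force: 0.0
```

Call:
{"name": "drive_tool", "arguments": {"series": "0 0 0 0 0 0 0; 0 0 0 0 0 0 0; 0 0 0 0 0 0 0; 0 0 0 0 0 0 0; 0 0 0 0 0 0 0; 0 0 0 0 0 0 0; 0 0 0 0 0 0 0; 0 0 0 0 0 0 0"}}

```text
time: 3.65
ee_pos: [0.4214, -0.1032, 0.0655]
eef_rot: [3.142, -0.0, -3.075]
ft_force: [-0.2, -1.7, -0.9]
opening: 0.184
gripper_force: 30.0
```

Call:
{"name": "drive_tool", "arguments": {"series": "0 2 0 0 0 0 0; 0 2 0 0 0 0 0; 0 0 -3 0 0 0 0; 0 0 -3 0 0 0 0; 0 0 -3 0 0 0 0; 0 0 -2 0 0 0 0; 0 0 0 0 0 0 0"}}

```text
time: 4.53
ee_pos: [0.4212, -0.0989, 0.0744]
eef_rot: [3.14, 0.0, -3.076]
ft_force: [9.2, -0.6, -27.3]
opening: 0.186
gripper_force: 30.0
```

Call:
{"name": "drive_tool", "arguments": {"series": "0 0 4 0 0 0 0; 0 0 1 0 0 0 0; 0 2.5 0 0 0 0 0; 0 2.5 0 0 0 0 0; 0 0 -3 0 0 0 0; 0 0 -2 0 0 0 0; 0 0 -2 0 0 0 0; 0 0 0 0 0 0 0"}}

```text
time: 5.52
ee_pos: [0.4208, -0.0933, 0.0782]
eef_rot: [3.14, -0.0, -3.075]
ft_force: [-0.1, 7.6, -3.4]
opening: 0.187
gripper_force: 30.0
```

It is past the 8 mm stop, so the rod is in the bore. I'll ease it slightly in +y and lift on.

Call:
{"name": "drive_tool", "arguments": {"series": "0 1.5 0 0 0 0 0; 0 0 -3 0 0 0 0; 0 0 -3 0 0 0 0; 0 0 -3 0 0 0 0; 0 0 -3 0 0 0 0; 0 0 -3 0 0 0 0; 0 0 0 0 0 0 0"}}

```text
time: 6.4
ee_pos: [0.421, -0.0927, 0.093]
eef_rot: [3.141, 0.001, -3.075]
ft_force: [5.7, 1.0, -15.9]
opening: 0.184
gripper_force: 30.0
```

Call:
{"name": "drive_tool", "arguments": {"series": "0 0 -3 0 0 0 0; 0 0 -3 0 0 0 0; 0 0 -3 0 0 0 0; 0 0 -3 0 0 0 0; 0 0 -2 0 0 0 0; 0 0 -2 0 0 0 0; 0 0 0 0 0 0 0"}}

```text
time: 7.28
ee_pos: [0.421, -0.0923, 0.1075]
eef_rot: [3.14, 0.001, -3.076]
ft_force: [10.6, 1.8, -28.0]
opening: 0.181
gripper_force: 30.0
```

Call:
{"name": "drive_tool", "arguments": {"series": "0 0 1 0 0 0 0; 0 0 0 0 0 0 1; 0 0 0 0 0 0 1; 0 0 0 0 0 0 1; 0 0 0 0 0 0 1; 0 0 0 0 0 0 1; 0 0 -50 0 0 0 1; 0 0 -60 0 0 0 1; 0 0 -50 0 0 0 1; 0 0 0 0 0 0 1"}}

```text
time: 8.52
ee_pos: [0.4229, -0.0927, 0.2728]
eef_rot: [-3.141, 0.01, -3.074]
ft_force: [-0.5, -0.7, -1.0]
opening: 0.989
gripper_force: 0.0
```

```bash
python3 - <<'E'
from m import *
for n in('top','wrist','scene'):
    s=snap(n,n+'2'); C=cloud(s)
    p=reg(C,.49,.57,-.108,-.058,.132,.156);print(n,'block top',rect(p) if len(p)>9 else len(p))
    p=reg(C,.475,.6,-.2,.03,.112,.130);print('mould',rect(p))
    h=reg(C,.39,.455,-.16,-.02,.09,.13);print('handle',rect(h) if len(h)>9 else 0)
plan(.529,-.0838,.2,-1.499)
plan(.529,-.0838,.2,-1.499+np.pi)
print(r.state()['q'])
E
```

```text
top block top (array([529.3, -83.2]), array([47.1, 43.8]), 89.8, 284, np.float64(140.7))
mould (array([529.6, -84. ]), array([ 84.3, 161.4]), 4.07, 1242, np.float64(121.8))
handle 0
wrist block top (array([538.8, -82.8]), array([22.2, 50.5]), 4.19, 876, np.float64(142.2))
mould (array([528.5, -83.8]), array([ 84.8, 160. ]), 3.95, 4915, np.float64(122.8))
handle (array([421.3, -92.9]), array([32.8, 17.7]), 3.93, 658, np.float64(121.5))
scene block top (array([528.7, -83. ]), array([43.3, 50.3]), 3.83, 165, np.float64(142.2))
mould (array([527.8, -76.2]), array([ 87.1, 151.5]), 3.36, 587, np.float64(122.2))
handle (array([421.3, -92.7]), array([34.5, 23.2]), 1.08, 91, np.float64(114.9))
t 8.68 pos [ 0.4199 -0.0927  0.2675] rot [ 3.1412e+00 -2.1000e-03 -3.0751e+00] turn [ 2.0000e-03 -1.3000e-03 -1.5761e+00] shift [  -1.1 -109.5   67.5] F [ 1.  -1.  -0.1] op 0.995
t 8.68 pos [ 0.4199 -0.0927  0.2675] rot [ 3.1412e+00 -2.1000e-03 -3.0751e+00] turn [-1.3000e-03 -2.0000e-03  1.5655e+00] shift [  1.1 109.5  67.5] F [ 1.  -1.  -0.1] op 0.995
[ 1.62987172e-01  2.09839488e-02 -3.81728301e-01 -6.80625132e-04
 -1.17012906e+00 -1.66698692e+00]
```

Call:
{"name": "drive_tool", "arguments": {"series": "0 0 0 0 0 -0.18 1; 0 0 0 0 0 -0.18 1; 0 0 0 0 0 -0.18 1; 0 0 0 0 0 -0.18 1; 0 0 0 0 0 -0.18 1; 0 0 0 0 0 -0.18 1; 0 0 0 0 0 -0.18 1; 0 0 0 0 0 -0.18 1; 0 0 0 0 0 -0.136 1; 0 0 0 0 0 0 1"}}

```text
time: 9.93
ee_pos: [0.42, -0.0928, 0.2669]
eef_rot: [3.138, -0.0, -1.501]
ft_force: [-1.4, -0.1, -0.5]
opening: 0.999
gripper_force: 0.0
```

Call:
{"name": "drive_tool", "arguments": {"series": "0 -55 0 0 0 0 1; 0 -54.5 0 0 0 0 1; -1 0 30 0 0 0 1; 0 0 37 0 0 0 1; 0 0 0 0 0 0 1; 0 0 0 0 0 0 1"}}

```text
time: 10.68
ee_pos: [0.5306, -0.084, 0.2025]
eef_rot: [-3.14, -0.001, -1.499]
ft_force: [-0.3, 0.2, 0.8]
opening: 0.999
gripper_force: 0.0
```

```bash
python3 - <<'E'
from m import *
s=snap('wrist','w3'); C=cloud(s)
p=reg(C,.49,.57,-.112,-.054,.132,.145);print('block top',rect(p) if len(p)>9 else len(p))
plan(.529,-.0835,.140,-1.499)
E
```

```text
block top (array([529.7, -83.7]), array([42.1, 59.5]), 4.09, 4628, np.float64(142.2))
t 10.72 pos [ 0.5308 -0.0839  0.2031] rot [-3.1390e+00 -5.0000e-04 -1.4991e+00] turn [-0.0026 -0.0005 -0.0001] shift [-0.6  1.8 63.1] F [ 0.4 -0.4  0.3] op 1.0
```

Call:
{"name": "drive_tool", "arguments": {"series": "0 1.2 30 0 0 0 1; 0 0 20 0 0 0 1; 0 0 12 0 0 0 1; 0 0 0 0 0 0 1; 0 0 0 0 0 0 0.45; 0 0 0 0 0 0 0.3; 0 0 0 0 0 0 0.3; 0 0 0 0 0 0 0.3; 0 0 0 0 0 0 0.3; 0 0 0 0 0 0 0.3"}}

```text
time: 11.98
ee_pos: [0.529, -0.0839, 0.1397]
eef_rot: [-3.141, -0.0, -1.499]
ft_force: [0.1, 0.2, 0.9]
opening: 0.481
gripper_force: 30.0
```

Call:
{"name": "drive_tool", "arguments": {"series": "0 0 -3 0 0 0 0.3; 0 0 -4 0 0 0 0.3; 0 0 -5 0 0 0 0.3; 0 0 -8 0 0 0 0.3; 0 0 -10 0 0 0 0.3; 0 0 -15 0 0 0 0.3; 0 0 -20 0 0 0 0.3; 0 0 -15 0 0 0 0.3; 0 0 0 0 0 0 0.3"}}

```text
time: 13.1
ee_pos: [0.5295, -0.0839, 0.2214]
eef_rot: [-3.138, 0.0, -1.499]
ft_force: [-0.4, -0.0, -0.9]
opening: 0.478
gripper_force: 30.0
```

```bash
python3 - <<'E'
from m import *
for n in('top','scene','wrist'):
    s=snap(n,n+'4'); C=cloud(s)
    p=reg(C,.5,.56,-.11,-.055,.19,.225);print(n,rect(p) if len(p)>9 else len(p))
plan(.415,.06,.219,-1.499)
E
```

```text
top 0
scene (array([529.1, -75.9]), array([41.5, 57.2]), 89.02, 156, np.float64(219.6))
wrist (array([529.5, -82.5]), array([55., 59.]), 89.97, 6012, np.float64(221.8))
t 13.25 pos [ 0.5281 -0.0839  0.2189] rot [ 3.140e+00  3.000e-04 -1.499e+00] turn [ 0.0015  0.0003 -0.    ] shift [-1.517e+02  1.025e+02 -1.000e-01] F [-0.4  0.4 -0.8] op 0.478
```

View pics/wrist4.png

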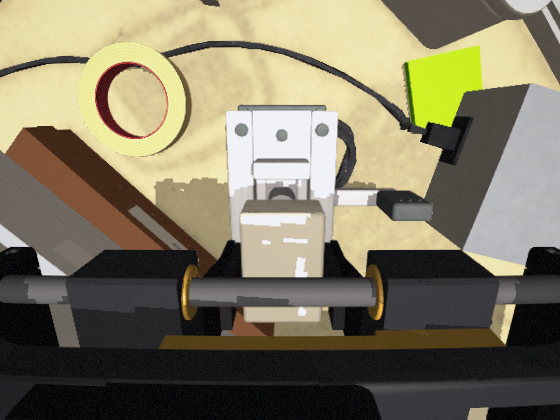

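The wrist view shows the block held level between the fingers at (282,260), clear of the mould. I'll carry it to the bench.

Call:
{"name": "drive_tool", "arguments": {"series": "0 35 0 0 0 0 0.3; 0 45 0 0 0 0 0.3; -20 22.5 0 0 0 0 0.3; -45 0 0 0 0 0 0.3; -45 0 0 0 0 0 0.3; -41.5 0 0 0 0 0 0.3; 0 0 40 0 0 0 0.3; 0 0 50 0 0 0 0.3; 0 0 40 0 0 0 0.3; 0 0 0 0 0 0 0.3"}}

```text
time: 14.5
ee_pos: [0.4131, 0.0584, 0.0869]
eef_rot: [3.133, -0.004, -1.499]
ft_force: [0.4, 0.3, -0.3]
opening: 0.478
gripper_force: 30.0
```

```bash
python3 - <<'E'
from m import *
plan(.415,.06,.0265,-1.499)
E
```

```text
t 14.5 pos [0.4131 0.0584 0.0869] rot [ 3.1332 -0.0039 -1.499 ] turn [ 0.0084 -0.0039 -0.    ] shift [-1.4 -2.  60.4] F [ 0.4  0.3 -0.3] op 0.478
```

Call:
{"name": "drive_tool", "arguments": {"series": "0 0 30 0 0 0 0.3; 0 0 20 0 0 0 0.3; 0 0 8 0 0 0 0.3; 0 0 2 0 0 0 0.3; 0 0 0 0 0 0 0.3; 0 0 0 0 0 0 0.3"}}

```text
time: 15.25
ee_pos: [0.4161, 0.0601, 0.0303]
eef_rot: [-3.14, 0.001, -1.499]
ft_force: [-0.9, 0.5, -2.1]
opening: 0.485
gripper_force: 30.0
```

Call:
{"name": "drive_tool", "arguments": {"series": "0 0 1.5 0 0 0 0.3; 0 0 1 0 0 0 0.3; 0 0 1 0 0 0 0.3; 0 0 0 0 0 0 0.3"}}

```text
time: 15.75
ee_pos: [0.4156, 0.0598, 0.0265]
eef_rot: [3.142, -0.0, -1.498]
ft_force: [-1.7, -0.1, 5.9]
opening: 0.476
gripper_force: 30.0
```

Call:
{"name": "drive_tool", "arguments": {"series": "0 0 -0.3 0 0 0 0.6; 0 0 0 0 0 0 0.8; 0 0 0 0 0 0 1; 0 0 0 0 0 0 1; 0 0 0 0 0 0 1; 0 0 -40 0 0 0 1; 0 0 -50 0 0 0 1; 0 0 0 0 0 0 1; 0 0 0 0 0 0 1"}}

```text
time: 16.88
ee_pos: [0.415, 0.0596, 0.1161]
eef_rot: [3.141, 0.0, -1.499]
ft_force: [0.4, -0.2, 0.0]
opening: 1.004
gripper_force: 0.0
```

Call:
{"name": "drive_tool", "arguments": {"series": "0 0 0 0 0 -0.18 1; 0 0 0 0 0 -0.18 1; 0 0 0 0 0 -0.18 1; 0 0 0 0 0 -0.18 1; 0 0 0 0 0 -0.18 1; 0 0 0 0 0 -0.18 1; 0 0 0 0 0 -0.18 1; 0 0 0 0 0 -0.18 1; 0 0 0 0 0 -0.13 1; 0 0 0 0 0 0 1"}}

```text
time: 18.12
ee_pos: [0.4147, 0.0593, 0.115]
eef_rot: [3.14, 0.003, 0.069]
ft_force: [-0.6, 0.2, 0.3]
opening: 1.0
gripper_force: 0.0
```

```bash
python3 - <<'E'
from m import *
for n in('wrist','scene'):
    s=snap(n,n+'5'); C=cloud(s)
    p=reg(C,.37,.46,.0,.12,.022,.04);print(n,rect(p) if len(p)>9 else len(p))
plan(.4155,.06,.022,.072)
E
```

```text
wrist (array([416.4,  59.7]), array([42. , 61.5]), 4.3, 4155, np.float64(29.1))
scene 0
t 18.23 pos [0.415  0.0595 0.1154] rot [3.1407e+00 2.1000e-03 6.9000e-02] turn [ 0.0009  0.0021 -0.003 ] shift [ 0.5 -0.5 93.4] F [ 0.1  0.4 -0.2] op 0.997
```

View pics/wrist5.png

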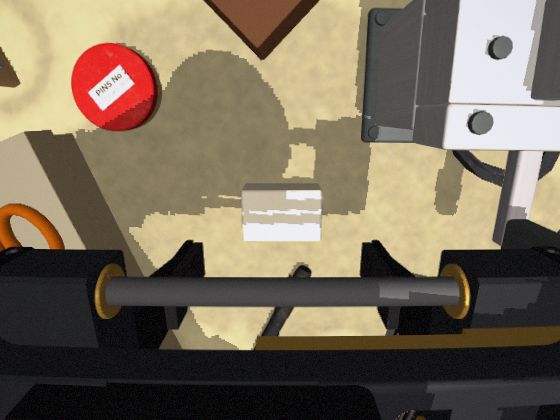

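The block lies flat on the bench at (282,212), with its ends facing the open fingers. I'll take it by the ends.

Call:
{"name": "drive_tool", "arguments": {"series": "1.2 0 40 0 0 0 1; 0 0 30 0 0 0 1; 0 0 15 0 0 0 1; 0 0 8 0 0 0 1; 0 0 0 0 0 0 1; 0 0 0 0 0 0 0.6; 0 0 0 0 0 0 0.5; 0 0 0 0 0 0 0.5; 0 0 0 0 0 0 0.5; 0 0 0 0 0 0 0.5"}}

```text
time: 19.48
ee_pos: [0.417, 0.0599, 0.0237]
eef_rot: [-3.141, -0.001, 0.071]
ft_force: [-0.3, 0.5, 4.4]
opening: 0.706
gripper_force: 30.0
```

Call:
{"name": "drive_tool", "arguments": {"series": "0 0 -10 0 0 0 0.5; 0 0 -35 0 0 0 0.5; 0 0 -50 0 0 0.1 0.5; 0 0 -35 0 0 0.17 0.5; 0 0 0 0 0 0.17 0.5; 0 0 0 0 0 0.17 0.5; 0 0 0 0 0 0.17 0.5; 0 0 0 0 0 0.17 0.5; 0 0 0 0 0 0.187 0.5; 0 0 0 0 0 0 0.5"}}

```text
time: 20.72
ee_pos: [0.4163, 0.0597, 0.1534]
eef_rot: [3.141, 0.0, -1.064]
ft_force: [1.3, -0.4, -2.0]
opening: 0.711
gripper_force: 30.0
```

Call:
{"name": "drive_tool", "arguments": {"series": "-35 0 0 0 0 0 0.5; -40 -15 0 0 0 0 0.5; -35 -35 0 0 0 0 0.5; -30 -40 0 0 0 0 0.5; -25 -40 0 0 0 0 0.5; -12 -40 0 0 0 0 0.5; 0 -34 0 0 0 0 0.5; 0 -20 0 0 0 0 0.5; 0 0 0 0 0 0 0.5; 0 0 0 0 0 0 0.5"}}

```text
time: 21.98
ee_pos: [0.5263, 0.3225, 0.1529]
eef_rot: [3.14, -0.0, -1.065]
ft_force: [0.2, -0.6, -1.8]
opening: 0.709
gripper_force: 30.0
```

```bash
python3 - <<'E'
from m import *
for n in('wrist','scene'):
    s=snap(n,n+'6'); C=cloud(s)
    p=reg(C,.46,.61,.25,.40,.041,.054);print(n,'walls',rect(p) if len(p)>9 else len(p))
    p=reg(C,.46,.61,.25,.40,.13,.165);print('block?',rect(p) if len(p)>9 else len(p))
plan(.527,.3235,.03,-1.065)
E
```

```text
wrist walls (array([519.9, 287.7]), array([135.6,  11. ]), 29.38, 1301, np.float64(48.7))
block? (array([526.1, 323.4]), array([80.2, 42.9]), 29.11, 8221, np.float64(157.9))
scene walls 0
block? 0
t 22.07 pos [0.5264 0.3226 0.1535] rot [ 3.1409 -0.     -1.0649] turn [ 0.0007 -0.      0.0001] shift [ -0.5  -1.  123.5] F [ 0.1  0.3 -1.9] op 0.709
```

View pics/wrist6.png

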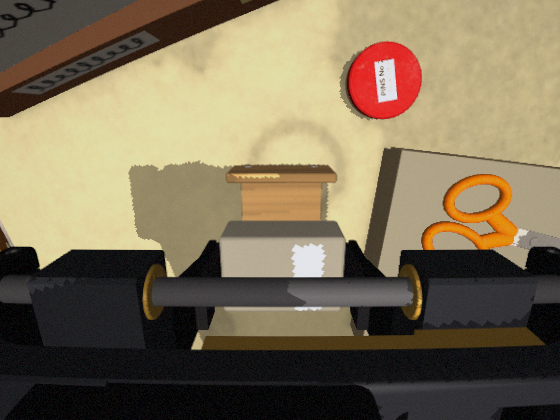

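The block is held over the channel at (282,250), aligned with its near wall at (282,175). I'll check the lateral offset exactly.

```bash
python3 - <<'E'
from m import *
C=np.load('pics/wrist6.npz')['P']; c=np.array([.527,.3235]); ax=np.array([.8747,.4847]); px=np.array([.4847,-.8747])
def loc(p): return ((p[:,:2]-c)@ax*1000,(p[:,:2]-c)@px*1000)
for nm,CC in(('w6',C),('top0',P),('scene0',Q)):
    p=reg(CC,.45,.62,.24,.41,.043,.053);a,b=loc(p);k=(abs(a)<44)&(abs(b)<40);a,b=a[k],b[k]
    for s in(1,-1):
        q=b*s>15
        if q.sum()>9: print(nm,'wall',s,np.percentile(b[q],[2,50,98]).round(1),np.polyfit(a[q],b[q],1).round(3),np.percentile(a[q],[1,99]).round(1))
p=reg(C,.46,.61,.25,.40,.13,.165);a,b=loc(p);print('block',np.percentile(b,[1,99]).round(1),np.percentile(a,[1,99]).round(1),cv2.minAreaRect((p[abs(a)<31][:,:2]*1000).astype(np.float32)))
E
```

```text
w6 wall 1 [24.8 29.3 32.8] [-1.0000e-03  2.9199e+01] [-42.9  43. ]
top0 wall 1 [25.6 29.3 33.2] [-4.0000e-03  2.9334e+01] [-42.5  42.1]
top0 wall -1 [-32.3 -28.2 -24.9] [-3.0000e-03 -2.8443e+01] [-43.   43.2]
scene0 wall 1 [23.  27.6 32.6] [1.000e-03 2.784e+01] [-42.4  42.1]
scene0 wall -1 [-34.1 -30.  -24.7] [ 7.0000e-03 -2.9623e+01] [-42.7  40.6]
block [-20.9  20.8] [-38.5  36.8] ((526.7725219726562, 323.8266906738281), (61.951507568359375, 42.926025390625), 29.10772132873535)
```

Call:
{"name": "drive_tool", "arguments": {"series": "0 0 40 0 0 0 0.5; 0 0 35 0 0 0 0.5; 0 0 20 0 0 0 0.5; 0 0 12 0 0 0 0.5; 0 0 8 0 0 0 0.5; 0 0 4 0 0 0 0.5; 0 0 0 0 0 0 0.5; 0 0 0 0 0 0 0.5"}}

```text
time: 23.08
ee_pos: [0.5275, 0.3234, 0.035]
eef_rot: [-3.14, 0.0, -1.066]
ft_force: [0.1, -0.6, -2.2]
opening: 0.704
gripper_force: 30.0
```

Call:
{"name": "drive_tool", "arguments": {"series": "0 0 2 0 0 0 0.5; 0 0 1.5 0 0 0 0.5; 0 0 1 0 0 0 0.5; 0 0 0.5 0 0 0 0.5; 0 0 0 0 0 0 0.5"}}

```text
time: 23.7
ee_pos: [0.5271, 0.3231, 0.0298]
eef_rot: [3.142, -0.0, -1.066]
ft_force: [-1.6, -0.1, 3.7]
opening: 0.711
gripper_force: 30.0
```

Call:
{"name": "drive_tool", "arguments": {"series": "0 0 0 0 0 0 0.85; 0 0 0 0 0 0 1; 0 0 0 0 0 0 1; 0 0 0 0 0 0 1; 0 0 -40 0 0 0 1; 0 0 -55 0 0 0 1; 0 0 -55 0 0 0 1; 0 0 0 0 0 0 1; 0 0 0 0 0 0 1; 0 0 0 0 0 0 1"}}

```text
time: 24.95
ee_pos: [0.5264, 0.3225, 0.1775]
eef_rot: [3.138, -0.001, -1.066]
ft_force: [0.1, 0.3, -0.1]
opening: 1.003
gripper_force: 0.0
```

```bash
python3 - <<'E'
from m import *
c=np.array([.527,.3235])
for n in('wrist','scene'):
    s=snap(n,n+'7'); C=cloud(s)
    p=reg(C,.46,.61,.25,.40,.026,.041);d=(p[:,:2]-c)*1000
    p=p[(abs(d@[-.4847,.8747])<24)&(abs(d@[.8747,.4847])<40)]
    print(n,rect(p) if len(p)>9 else len(p))
print(r.state()['ee_pos'],r.state()['ft_force'])
E
```

```text
wrist (array([527.3, 323.9]), array([61.9, 41.8]), 29.03, 2852, np.float64(35.0))
scene 0
[0.5266863  0.32266554 0.17766241] [-0.60071522 -0.43563847 -0.18283341]
```

View pics/wrist7.png

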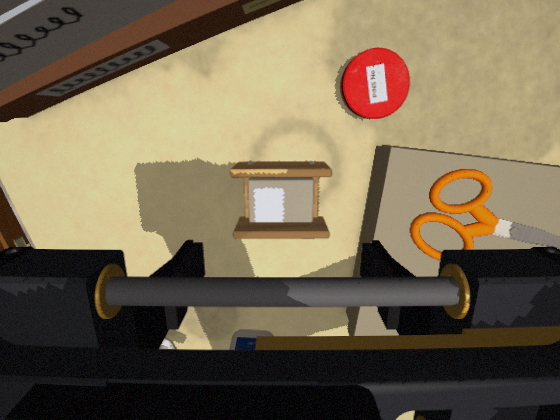

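The block lies flat and centred in the channel at (282,200), and the gripper is clear of everything. Handing in.

```bash
python3 -c "
from cell import r
print(r.finish_job())"
```

```text
the job is handed in; nothing more can be done
None
```

The plaster block was pushed out of the mould, set down on the bench, regrasped by its ends and laid flat and centred in the trimming channel (within about 1 mm by camera); the job was handed in at about 25 s of the 72 s, with no verdict returned.

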